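Set the candle length gauge to the third click and lock it

TASK

Set the candle length gauge: with the fingertips, push the black grip of the end stop along its rail, away from the parked end, counting the clicks, and leave it resting in the third notch without running past it. Then push the clamp lever at the end of the rail all the way over, away from the robot's side, to lock it. Only push: do not pinch the grip or the lever, and leave the candles, knife and jar where they are.

Things in the scene. Friction and masses are not known exactly. Their poses are not given: they have to be found in the camera images.
- gauge: candle length gauge fixed to the table: plywood base 200 (x) x 400 (y) x 12 mm. Origin: centre of its underside. Its +y runs along the rail from the parked end to the clamp lever (robot's left at yaw 0), +x away from the robot. Far half: wooden channel at gauge x 15 to 81 mm, walls 34 mm high, ending at y = 186 mm in a steel gate 82 mm high.
- rail_zero (a point): point on top of the aluminium click rail, 34 mm above the table, where the grip's centre stands when parked (joint 0): gauge x = -30 mm, y = -90 mm. The rail is 46 mm wide and runs along gauge y from -153 to 52 mm, with a dark end block 52 mm wide, 12 mm long and 38 mm high at each end. Axes as the gauge's.
- stop (a joint): slide of the end stop along gauge +y, m: 0 parked, 0.125 far end. Runs free (about 1 N) to 0.034, starts there. Then five unmarked notches 15 mm apart: 0.0495, 0.0645, third 0.0795, 0.0945, 0.1095. Leaving a notch (or entering the first) takes 6 to 11 N, less towards the crest midway; past it a spring snaps the stop ahead into the next notch, where it stays, and the push falls to nothing.
- grip_centre (a point): centre of the end stop's upright black grip, 67 mm above the table: a block 34 mm wide (gauge x), 22 mm thick along the slide (gauge y), from 44 to 90 mm above the table. It stands on a steel shoe 40 x 30 mm, top 44 mm above the table, which carries a low steel arm (also 44 mm high) over into the channel. Moves with the stop; axes as the gauge's.
- grip_rear: rear half (11 mm, gauge -y side) of the black grip, whose rear face is pushed; origin on the rail line under the grip, at table height
- grip_front: front half (11 mm, gauge +y side) of the black grip; origin as for the rear half
- clamp (a joint): swing of the clamp lever, rad: 0 = open, leaning 0.5 rad towards gauge -x (the robot); 1.0 = locked, leaning 0.5 rad towards +x, at its end. Stays where it is left; takes about 2 N at the paddle. Hinge axis along gauge y, at gauge x = -30 mm, y = 150 mm, 34 mm above the table, on a block 70 x 50 mm, 28 mm high (hinge drum 46 mm high).
- paddle_centre (a point): centre of the clamp lever's black paddle, 68 mm from the hinge: 30 mm wide along gauge y, 16 mm thick, 36 mm along the lever (its top end 86 mm from the hinge). It turns with the lever: about 94 mm above the table at 0 and at 1.0, 102 mm midway.
- paddle_near: near half (8 mm, robot's side) of the clamp paddle, whose face is pushed; origin on the hinge axis
- paddle_far: far half (8 mm) of the clamp paddle; origin on the hinge axis
- blank_candle: plain cream candle blank, 32 mm thick, 105 mm long, lying in the gauge's channel near the gate, on its far (+x) side. Loose, not part of the job. Origin: centre of its underside.
- rosette: pink rosette floating candle, 60 mm across, 30 mm high, on the table on the gauge's near side. Loose, not part of the job. Origin: centre of its underside.
- orange_candle: orange twisted candle, 42 mm thick, 170 mm long, lying on the table beyond the gauge. Loose, not part of the job. Origin: centre of its underside.
- lime_candle: lime and blue twisted candle, 38 mm thick, 150 mm long, lying on the table on the near side of the gauge. Loose, not part of the job. Origin: centre of its underside.
- tealight: tealight in an aluminium cup, 40 mm across, 17 mm high, on the table beyond the gauge. Loose, not part of the job. Origin: centre of its underside.
- knife: small carving knife lying on the table to the right, yellow handle, 210 mm long, 14 mm high. Loose, not part of the job. Origin: centre of its underside.
- jar: clear jar with a white lid, 84 mm across, 110 mm high, standing on the left. Loose, not part of the job. Origin: centre of its underside.

How it is judged:
By the outcome, as a careful person would: the job done as asked, in the order asked, and still so for the second after the job is handed in, with the robot touching nothing.
It also fails if it takes over 64 s, if anything falls off the work surface, if the arm or the gripper's body presses on something with over 40 N, if the wrist force passes 120 N, or if a joint passes its speed limit or range.

ROBOT

A 7-joint arm with a two-finger parallel gripper is mounted at the origin on the work surface. World frame = base frame: x ahead of the robot, y to its left, z up, the work surface at z = 0. Lengths are in m, angles in rad, forces in N, time in s.
With the tool pointing down it reaches from about 0.425 to 0.95 m from the base axis. Payload 16.7 kg.
Tool frame: the origin (TCP) lies on the centre line of the jaws, within the pads' length; the fingertips stand 19 mm ahead of it and the grasp point (between the pads) is the TCP (bot.nose_length is the distance from the TCP to the fingertips, in m); z points along the fingers, x is the direction in which the jaws open and shut, and the axes are right-handed (so a half turn about z gives the same grasp; the last joint's range is limited). The gripper opens to 94 mm and grips with 3 to 60 N. Pads are 16 mm wide; open, the fingers measure 119 mm over their backs; the gripper's body (75 mm by 177 mm) begins 78 mm behind the grasp point.
Start: joints at [1.05, 0.426, 0.074, 1.606, -0.034, 1.111, -0.067], TCP at [0.245, -0.629, 0.224] pointing down, gripper open.
Joint ranges: [-2.85, 2.85], [-0.5, 2.14], [-1.23, 1.37], [0.21, 2.46], [-1.02, 4.16], [0.16, 2.05], [-2.73, 2.73]. Speed limits (rad/s): [1.89, 1.89, 2.39, 2.39, 3.01, 3.01, 3.01].

INTERFACE

Orientations are given as a rotation vector (axis times angle).
In Python, from workcell import bot, viewer gives the robot as it stands. The module is installed in compiled form; this text tells all that it offers.
- The arm moves only by the tool play_rows, never from a script. Its argument "plan" is text: rows parted by semicolons, each of 6 numbers parted by spaces: the shift along the tool's x, y, z in m, then the turn, a rotation vector about the tool's x, y, z in degrees. A call has exactly 10 rows; each row is the pose to reach, as a shift and turn from the pose commanded when the call began, along the tool's axes at that moment; what a row does not reach only later rows make up. A row lasts 1/10 s, in which the tool goes at most 50 mm and 8.59 degrees, less where a joint would pass 70% of its speed; a pose out of reach is approached as far as the arm can. A call with a gripper value outside its range is refused whole. "jaw" is the closure in counts, from 0 (fully open) to 255 (shut), set as the call begins (left out, the last holds). The fingers move at their own pace and stop on an object; "grip_force" is the grip in N (left out, the last holds). Time passes only in rows, so rows that repeat a pose let the fingers close, or fill a call up. It gives the time, the measured TCP pose, the force and the opening at its end, in the units of the state.
- bot.get_obs(): the state, without advancing time (a new reading comes with each control period).
- viewer.get_image(name): name is "side" or "top" or "wrist"; returns the picture (384x512x3 uint8, red, green, blue); there is no depth.
- viewer.calibration(name): a dict with "mtx" (3x3 intrinsics, pixels), "world_from_camera" (4x4, takes a point from camera to world coordinates). Camera axes: x right, y down, z forward; pixel columns grow to the right and rows downward; lengths in m; the calibration is good to about 2 mm. A picture is of the moment at which its call begins: read the wrist's pose just before it. calibration takes no time and is no camera call; for the wrist camera it gives the pose at the moment of the call.
- bot.close_job(): hands the job in, once; it reports no verdict.
The state is a dict: "time": time; "qpos": joint angles; "joint_vel": joint speeds; "joint_torque": joint torques, N m; "eef_pos": TCP position; "tcp_rot": TCP orientation; "contact_force": force on the tool from outside, world axes, zero at the start; "torque": the same for the moment, N m; "width": finger opening in m.
Only numpy, scipy, OpenCV 4.12 (cv2) and the standard library are available. Lean on these libraries where they do the work, as an engineer would, in place of code of your own. Each camera call takes 0.05 s, during which the arm holds its last target.

## Working session

There is one attempt and no reset: what is moved stays moved. The work goes in short steps, Python scripts to look and compute and a tool call to move; the robot and the scene stay as the last step left them, time stands still between calls to the robot, and variables do not carry over. Pictures are saved under pics/ and viewed, and the job is handed in when it is done.

Besides the shell and the picture viewer there is one more tool, called after "Emit:" as a command line: name --argument value ..., lists and objects as JSON in quotes. play_rows: Moves the arm, as the interface text tells. Its arguments: {"type":"object","properties":{"plan":{"type":"string"},"jaw":{"type":"number"},"grip_force":{"type":"number"}},"required":["plan"]}

```bash
mkdir -p pics; python3 - <<'E'
from workcell import bot, viewer
import cv2,numpy as np
o=bot.get_obs()
for k in o: print(k,np.round(o[k],4))
print(bot.nose_length)
for n in("top","side"):
    im=viewer.get_image(n); cv2.imwrite(f"pics/{n}0.png",im[:,:,::-1])
    c=viewer.calibration(n); print(n,np.round(c["mtx"],1).tolist(),np.round(c["world_from_camera"],3).tolist())
E
```

```text
time 0.0
qpos [ 1.0495  0.4267  0.0739  1.6066 -0.0341  1.1108 -0.0671]
joint_vel [ 0.0021  0.0003 -0.0017  0.0001 -0.     -0.0002 -0.    ]
joint_torque [-5.00000e-04 -9.35818e+01  3.66710e+00 -4.54183e+01 -4.88000e-02
  2.02000e-02  1.00000e-04]
eef_pos [ 0.245  -0.6285  0.2238]
tcp_rot [-2.5931e+00  1.7723e+00  1.8000e-03]
contact_force [-0.4174  0.2389 -0.4168]
torque [-0.005   0.0004  0.0045]
width 0.094
0.019
top [[353.1, 0.0, 252.3], [0.0, 353.1, 188.0], [0.0, 0.0, 1.0]] [[-0.019, -0.996, 0.084, 0.485], [-1.0, 0.021, 0.023, 0.007], [-0.024, -0.083, -0.996, 1.191], [0.0, 0.0, 0.0, 1.0]]
side [[429.3, 0.0, 256.4], [0.0, 429.3, 191.3], [0.0, 0.0, 1.0]] [[-0.971, -0.153, 0.181, 0.355], [-0.237, 0.633, -0.737, 0.963], [-0.001, -0.759, -0.651, 0.924], [0.0, 0.0, 0.0, 1.0]]
```

View pics/top0.png

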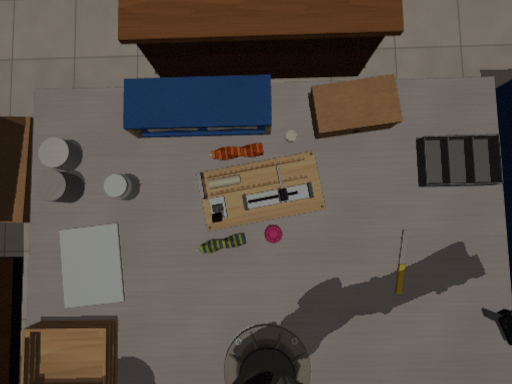

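View pics/side0.png

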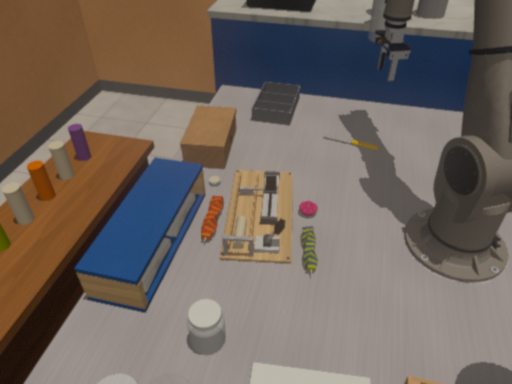

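```bash
python3 - <<'E'
import cv2
a=cv2.imread("pics/top0.png")[140:240,190:340]; cv2.imwrite("pics/topz.png",cv2.resize(a,None,fx=5,fy=5,interpolation=cv2.INTER_CUBIC))
a=cv2.imread("pics/side0.png")[160:280,190:330]; cv2.imwrite("pics/sidez.png",cv2.resize(a,None,fx=5,fy=5,interpolation=cv2.INTER_CUBIC))
E
```

```text
(no output)
```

View pics/topz.png

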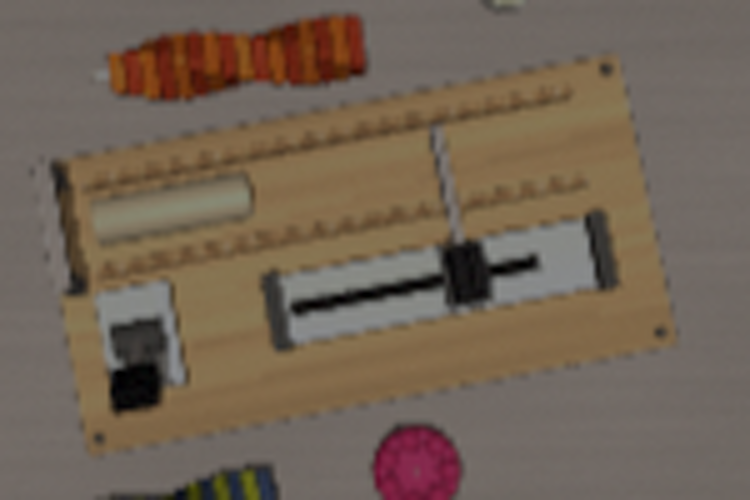

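View pics/sidez.png

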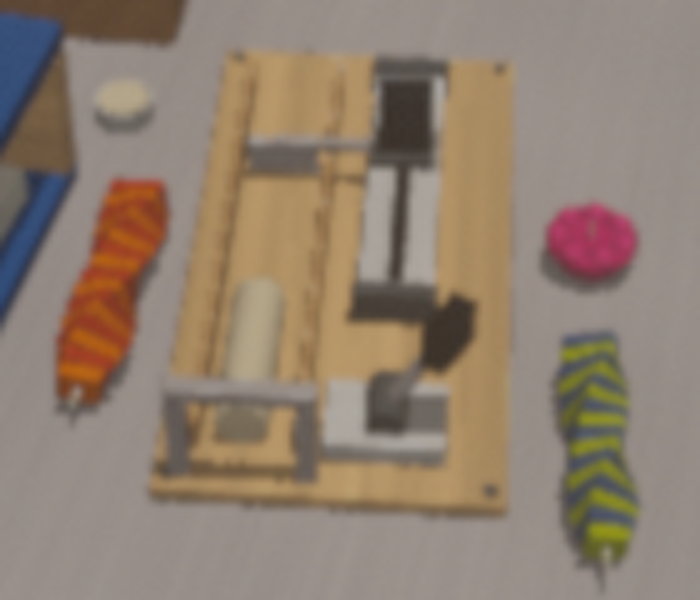

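```bash
cat > h.py <<'E'
import numpy as np,cv2,json
from workcell import bot,viewer
def ray(n,uv,z,c=None):
    c=c or viewer.calibration(n); M=np.linalg.inv(c["mtx"]);T=np.array(c["world_from_camera"])
    out=[]
    for u,v in uv:
        d=T[:3,:3]@M@[u,v,1]; o=T[:3,3]; out.append((o+d*(z-o[2])/d[2])[:2])
    return np.array(out)
def fit(P,W): # W=R P+t
    pc,wc=P.mean(0),W.mean(0);A=P-pc;B=W-wc
    th=np.arctan2((A[:,0]*B[:,1]-A[:,1]*B[:,0]).sum(),(A*B).sum())
    R=np.array([[np.cos(th),-np.sin(th)],[np.sin(th),np.cos(th)]])
    t=wc-R@pc; return th,t,W-(P@R.T+t)
E
python3 - <<'E'
from h import *
P=np.array([[.1,-.2],[.1,.2],[-.1,.2],[-.1,-.2]])
t=np.array([[620,55],[55,160],[92,455],[678,345]])/5-.4+[190,140]
s=np.array([[228,52],[150,492],[507,512],[513,62]])/5-.4+[190,160]
for n,q in(("top",t),("side",s)):
    W=ray(n,q,.012); th,tt,r=fit(P,W); print(n,np.round(W,4).tolist(),th,tt,np.round(r*1000,1).tolist())
    im=viewer.get_image(n); hsv=cv2.cvtColor(im,cv2.COLOR_RGB2HSV)
# refined: wood mask in top
im=cv2.imread("pics/top0.png");hsv=cv2.cvtColor(im,cv2.COLOR_BGR2HSV)
for p in [(205,300-100),(300,165),(320,200),(250,155),(290,230),(200,220)]: print(p,hsv[p[1],p[0]])
E
```

```text
top [[0.7065, -0.1749], [0.6437, 0.2077], [0.4453, 0.1843], [0.5107, -0.2066]] 0.1590674753364691 [0.57653916 0.00261581] [[-0.5, 4.2], [0.1, -8.3], [-0.9, 0.1], [1.2, 4.0]]
side [[0.7064, -0.1627], [0.6399, 0.2291], [0.4456, 0.1965], [0.5125, -0.1982]] 0.169060250022376 [0.5760873  0.01617039] [[-1.9, 1.4], [-1.1, -1.1], [1.7, 0.0], [1.3, -0.4]]
(205, 200) [ 19 103 134]
(300, 165) [ 19 101 134]
(320, 200) [ 17 107 134]
(250, 155) [  9 215 101]
(290, 230) [ 13  27 112]
(200, 220) [ 14  29 116]
```

```bash
python3 - <<'E'
from h import *
for n,roi in(("top",(195,148,330,235)),("side",(215,165,300,266))):
    c=viewer.calibration(n);print(np.array(c["mtx"]).tolist(),np.array(c["world_from_camera"]).tolist())
    im=cv2.imread(f"pics/{n}0.png");hsv=cv2.cvtColor(im,cv2.COLOR_BGR2HSV)
    m=cv2.inRange(hsv,(12,60,80),(26,200,255)); k=np.zeros_like(m);x0,y0,x1,y1=roi;k[y0:y1,x0:x1]=m[y0:y1,x0:x1]
    cn=max(cv2.findContours(k,cv2.RETR_EXTERNAL,cv2.CHAIN_APPROX_NONE)[0],key=cv2.contourArea)
    h=cv2.convexHull(cn); q=cv2.approxPolyDP(h,4,True)[:,0]
    print(n,q.tolist()); W=ray(n,q,.012);print(np.round(W,4).tolist())
    r=cv2.minAreaRect((ray(n,h[:,0],.012)*1000).astype(np.float32));print(r)
    cv2.drawContours(im,[q.reshape(-1,1,2)],0,(0,0,255),1)
    cv2.imwrite(f"pics/{n}q.png",cv2.resize(im[y0-15:y1+15,x0-15:x1+15],None,fx=4.5,fy=4.5))
E
```

```text
[[353.06274137214393, 0.0, 252.2700380246854], [0.0, 353.06274137214393, 188.01636673459592], [0.0, 0.0, 1.0]] [[-0.019185160754703223, -0.9962888077477675, 0.08390793266043879, 0.48506382443332147], [-0.9995179985669658, 0.02116047485396204, 0.02271574001968818, 0.007279802438924518], [-0.02440696924043254, -0.08343168379271375, -0.9962145622264359, 1.1912962119145343], [0.0, 0.0, 0.0, 1.0]]
top [[313, 151], [323, 209], [207, 229], [202, 172]]
[[0.7051, -0.1728], [0.5095, -0.1993], [0.4506, 0.1876], [0.6423, 0.2029]]
((576.2766723632812, 7.00494384765625), (200.79248046875, 400.054443359375), 9.626228332519531)
[[429.2715613389499, 0.0, 256.3745146185376], [0.0, 429.2715613389499, 191.30163224280753], [0.0, 0.0, 1.0]] [[-0.9714935442191894, -0.1534303797789051, 0.18071915255815799, 0.3549926398616619], [-0.23706260121732617, 0.6328353150855672, -0.7371029691193935, 0.9628683431441185], [-0.001271473362991466, -0.7589325283195153, -0.6511680280956947, 0.9243845960406468], [0.0, 0.0, 0.0, 1.0]]
side [[235, 170], [292, 173], [290, 262], [220, 258]]
[[0.707, -0.1626], [0.5122, -0.1925], [0.4483, 0.1972], [0.6388, 0.2288]]
((576.3935546875, 17.05206298828125), (199.81727600097656, 405.6034240722656), 9.606485366821289)
```

View pics/topq.png

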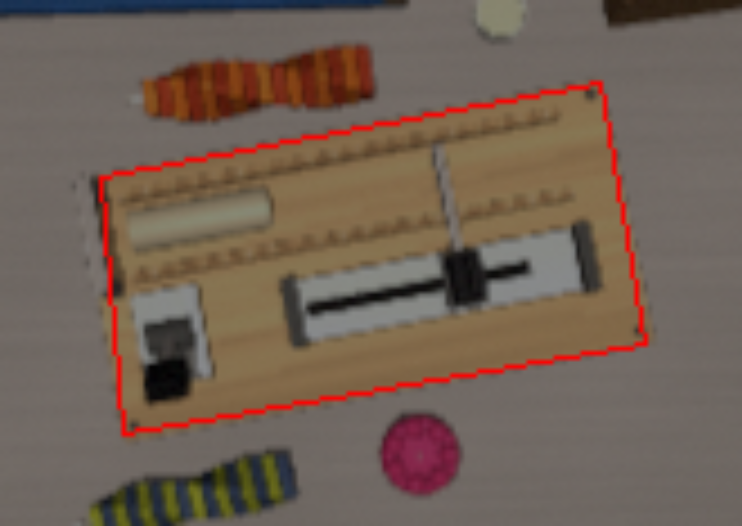

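View pics/sideq.png

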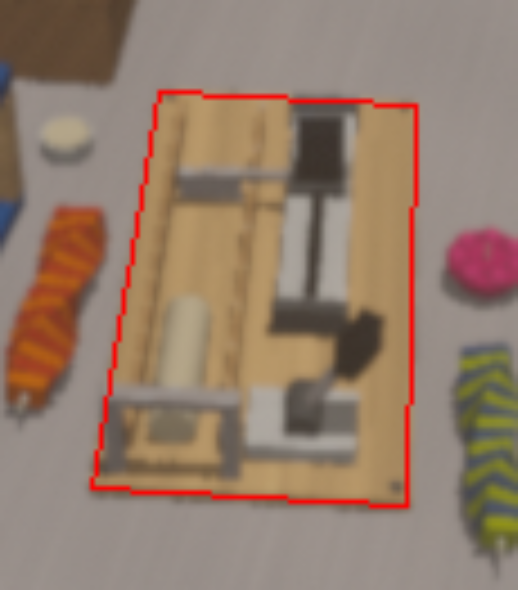

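```bash
cat >> h.py <<'E'
from scipy.spatial.transform import Rotation as Ro
TH=0.168; C=np.array([.5763,.010])
def g2w(g): 
    c,s=np.cos(TH),np.sin(TH); return C+np.array([[c,-s],[s,c]])@np.array(g)
def down(yaw): # tool x at yaw
    return Ro.from_matrix(np.array([[np.cos(yaw),np.sin(yaw),0],[np.sin(yaw),-np.cos(yaw),0],[0,0,-1]]))
def delta(pos,yaw=None):
    o=bot.get_obs();R=Ro.from_rotvec(o["tcp_rot"]); d=R.inv().apply(np.array(pos)-o["eef_pos"])
    rv=(R.inv()*down(TH if yaw is None else yaw)).as_rotvec(degrees=True)
    print("shift",np.round(d,4),"turn",np.round(rv,2)); return d,rv
E
python3 -c "
from h import *
delta([*g2w([-.03,-.14]),.22])"
```

```text
shift [-0.3437 -0.4829  0.0043] turn [-3.000e-02  4.000e-02 -7.832e+01]
```

Emit:
play_rows --plan "-0.014 -0.019 0 0 0 -3; -0.034 -0.048 0 0 0 -8; -0.062 -0.087 0 0 0 -14; -0.09 -0.126 0 0 0 -20; -0.117 -0.164 0 0 0 -26; -0.144 -0.203 0 0 0 -33; -0.172 -0.241 0 0 0 -39; -0.2 -0.28 0 0 0 -45; -0.227 -0.319 0 0 0 -52; -0.248 -0.348 0 0 0 -56" --jaw 255 --grip_force 10

```text
time: 1.2
eef_pos: [0.4807, -0.2686, 0.2246]
tcp_rot: [-3.123, 0.337, -0.001]
contact_force: [-0.7, -0.5, 1.0]
width: 0.0174
```

```bash
python3 -c "
from h import *
delta([*g2w([-.03,-.14]),.22])"
```

```text
shift [ 0.0585 -0.1515  0.0047] turn [-2.000e-02 -3.000e-02 -2.194e+01]
```

Emit:
play_rows --plan "0.009 -0.025 0 0 0 -4; 0.018 -0.05 0 0 0 -8; 0.028 -0.075 0 0 0 -12; 0.037 -0.1 0 0 0 -15; 0.046 -0.12 0 0 0 -18; 0.054 -0.14 0 0 0 -20; 0.0585 -0.151 0 0 0 -21.9; 0.0585 -0.151 0 0 0 -21.9; 0.0585 -0.151 0 0 0 -21.9; 0.0585 -0.151 0 0 0 -21.9"

```text
time: 2.2
eef_pos: [0.5691, -0.1381, 0.2244]
tcp_rot: [3.131, 0.249, -0.001]
contact_force: [0.2, 0.0, -0.1]
width: 0.0005
```

```bash
python3 - <<'E'
from h import *
o=bot.get_obs();print(o["eef_pos"],o["tcp_rot"],o["width"],o["contact_force"])
c=viewer.calibration("wrist");print(np.round(c["mtx"],1).tolist(),np.round(c["world_from_camera"],3).tolist())
im=viewer.get_image("wrist");cv2.imwrite("pics/w1.png",im[:,:,::-1])
def proj(p):
    T=np.linalg.inv(c["world_from_camera"]);q=T[:3,:3]@p+T[:3,3];q=c["mtx"]@q;return q[:2]/q[2]
for n,g,z in(("zero/grip top",(-.03,-.09),.09),("grip rear top edge",(-.03,-.101),.09),("block end",(-.03,-.153),.038),("corner",(-.1,-.2),.012),("corner2",(.1,-.2),.012)): print(n,proj(np.r_[g2w(g),z]))
E
```

```text
[ 0.56909599 -0.13813182  0.2244465 ] [ 3.13135248e+00  2.48722653e-01 -6.15357969e-04] 0.00047593583337123213 [ 0.23136665  0.02234048 -0.10294734]
[[302.1, 0.0, 255.2], [0.0, 302.1, 194.0], [0.0, 0.0, 1.0]] [[0.987, 0.152, 0.043, 0.557], [0.158, -0.949, -0.271, -0.06], [0.0, 0.275, -0.961, 0.385], [0.0, 0.0, 0.0, 1.0]]
zero/grip top [256.34109268 134.02904269]
grip rear top edge [256.4389142  145.52095764]
block end [256.64018251 184.33490327]
corner [203.47239637 214.76393622]
corner2 [356.10455987 213.36735036]
```

View pics/w1.png

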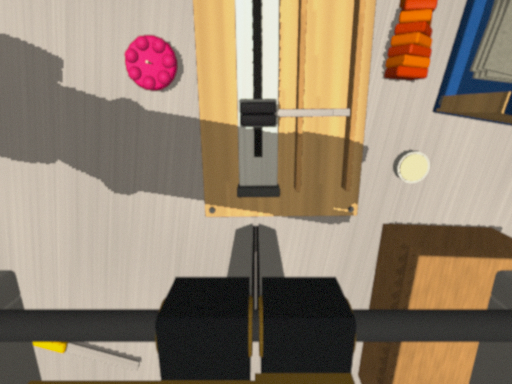

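```bash
python3 - <<'E'
import cv2
a=cv2.imread("pics/w1.png")[80:230,180:380]; cv2.imwrite("pics/w1z.png",cv2.resize(a,None,fx=4,fy=4,interpolation=cv2.INTER_CUBIC))
E
```

```text
(no output)
```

View pics/w1z.png

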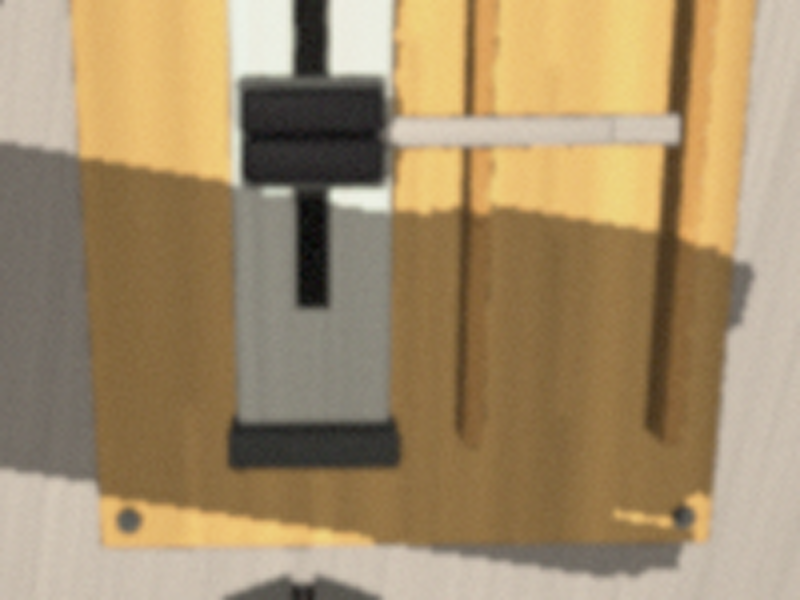

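```bash
python3 - <<'E'
from h import *
def w2g(W,C): 
    c,s=np.cos(TH),np.sin(TH); return (W-C)@np.array([[c,-s],[s,c]])
Cn=np.array([.5763,.0075])
z=lambda a:np.array(a)/4-.4+[180,80]
for n,p,h in(("base",[(102,547),(710,543)],.012),("block bottom/top L R",[(232,467),(398,466),(232,430),(398,424)],.038),("rail L R",[(238,300),(389,300)],.034),("grip top",[(242,183),(384,183),(242,87),(384,87)],.09),("slot",[(313,305)],.034),("screws",[(128,520),(683,517)],.012)):
    W=ray("wrist",z(p),h);print(n,np.round(W*1000,1).tolist(),np.round(w2g(W,Cn)*1000,1).tolist())
zt=lambda a:np.array(a)/5-.4+[190,140]
for n,p,h in(("gripc",[(467,274)],.09),("blockR",[(598,213),(620,285)],.038),("blockL",[(263,272),(290,345)],.038)):
    W=ray("top",zt(p),h);print("top",n,np.round(W*1000,1).tolist(),np.round(w2g(W,Cn)*1000,1).tolist())
E
```

```text
base [[513.6, -205.7], [710.4, -172.9]] [[-97.5, -199.7], [102.1, -200.3]]
block bottom/top L R [[552.2, -164.1], [601.3, -155.9], [550.6, -152.7], [598.9, -143.1]] [[-52.5, -165.1], [-2.7, -165.3], [-52.2, -153.7], [-2.9, -152.3]]
rail L R [[546.7, -114.7], [590.1, -107.8]] [[-49.7, -115.6], [-5.6, -116.0]]
grip top [[545.2, -78.1], [578.7, -72.7], [542.0, -56.4], [574.8, -51.2]] [[-45.0, -79.2], [-11.1, -79.5], [-44.5, -57.3], [-11.3, -57.6]]
slot [[568.5, -112.7]] [[-27.8, -117.2]]
screws [[520.9, -195.1], [699.5, -165.5]] [[-88.5, -190.5], [92.5, -191.2]]
top gripc [[555.8, -63.1]] [[-32.0, -66.2]]
top blockR [[597.3, -153.0], [549.9, -165.7]] [[-6.1, -161.8], [-55.0, -166.4]]
top blockL [[563.2, 67.0], [515.1, 50.1]] [[-2.9, 60.8], [-53.2, 52.2]]
```

```bash
sed -i 's/C=np.array(\[.5763,.010\])/C=np.array([.578,.0075])/' h.py; cat >>h.py <<'E'
def st():
    o=bot.get_obs(); c,s=np.cos(TH),np.sin(TH)
    g=(o["eef_pos"][:2]-C)@np.array([[c,-s],[s,c]]); f=np.array(o["contact_force"])[:2]@np.array([[c,-s],[s,c]])
    print("t",round(float(o["time"]),2),"gauge TCP",np.round(g*1000,1),"z",round(float(o["eef_pos"][2]),4),"F gauge",np.round(f,1),"rot",np.round(o["tcp_rot"],3))
E
python3 -c "
from h import *
st();delta([*g2w([-.03,-.110]),.074])"
```

```text
t 2.25 gauge TCP [ -33.1 -142.1] z 0.2245 F gauge [0.4 0.6] rot [ 3.131  0.249 -0.   ]
shift [ 0.0028 -0.0322  0.1505] turn [ 0.02  0.02 -0.54]
```

Emit:
play_rows --plan "0.001 -0.01 0.01 0 0 -0.3; 0.002 -0.02 0.03 0 0 -0.5; 0.003 -0.03 0.06 0 0 -0.5; 0.003 -0.032 0.09 0 0 -0.5; 0.003 -0.032 0.115 0 0 -0.5; 0.003 -0.032 0.135 0 0 -0.5; 0.003 -0.032 0.147 0 0 -0.5; 0.003 -0.032 0.1505 0 0 -0.5; 0.003 -0.032 0.1505 0 0 -0.5; 0.003 -0.032 0.1505 0 0 -0.5"

```text
time: 3.25
eef_pos: [0.568, -0.1049, 0.0749]
tcp_rot: [3.13, 0.265, 0.002]
contact_force: [1.3, 0.2, 0.2]
width: 0.0006
```

```bash
python3 - <<'E'
from h import *
st()
im=viewer.get_image("wrist");cv2.imwrite("pics/w2.png",im[:,:,::-1])
E
```

```text
t 3.25 gauge TCP [ -28.7 -109.1] z 0.0749 F gauge [1.3 0. ] rot [3.13e+00 2.65e-01 2.00e-03]
```

View pics/w2.png

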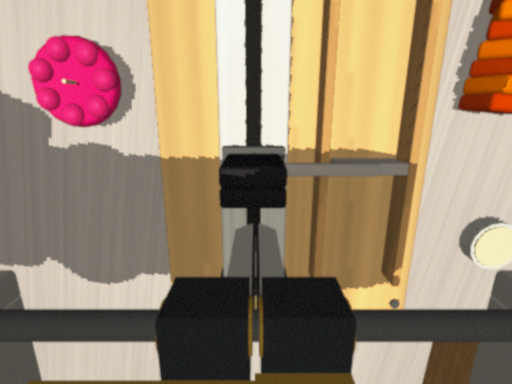

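Emit:
play_rows --plan "0 -0.003 0 0 0 0; 0 -0.007 0 0 0 0; 0 -0.011 0 0 0 0; 0 -0.015 0 0 0 0; 0 -0.018 0 0 0 0; 0 -0.021 0 0 0 0; 0 -0.024 0 0 0 0; 0 -0.027 0 0 0 0; 0 -0.03 0 0 0 0; 0 -0.03 0 0 0 0"

```text
time: 4.3
eef_pos: [0.5623, -0.0748, 0.074]
tcp_rot: [-3.13, -0.266, 0.0]
contact_force: [-0.4, 1.0, 0.5]
width: 0.0008
```

```bash
python3 - <<'E'
from h import *
st()
im=viewer.get_image("wrist");cv2.imwrite("pics/w3.png",im[80:280,150:370,::-1].repeat(3,0).repeat(3,1))
E
```

```text
t 4.3 gauge TCP [-29.2 -78.6] z 0.074 F gauge [-0.2  1. ] rot [-3.13  -0.266  0.   ]
```

View pics/w3.png

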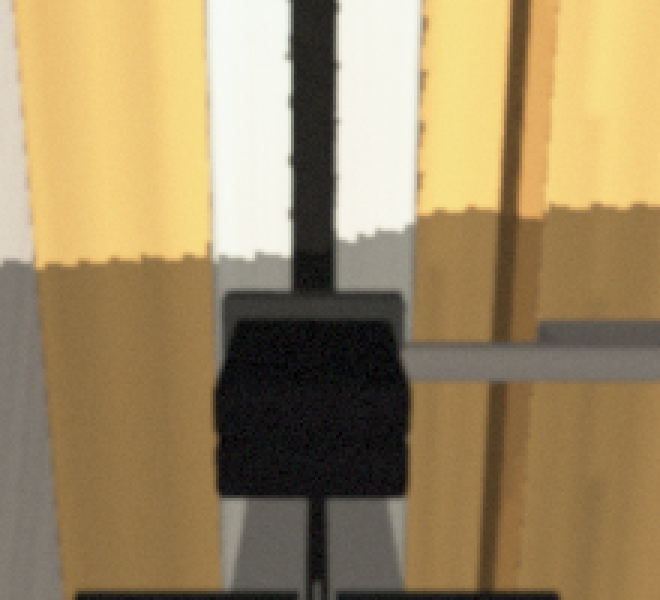

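```bash
cat >>h.py <<'E'
def w2g(W):
    c,s=np.cos(TH),np.sin(TH); return (W-C)@np.array([[c,-s],[s,c]])
E
python3 - <<'E'
from h import *
# current frame: shoe front edge and grip top rear edge
z=lambda a:np.array(a)/3-.33+[150,80]
print("shoe front",w2g(ray("wrist",z([(313,292)]),.044))*1e3,"grip top front/rear",w2g(ray("wrist",z([(313,434),(313,496),(313,380)]),.09))*1e3)
st()
E
```

```text
shoe front [[-29.8063043  -42.55472783]] grip top front/rear [[-29.64403334 -57.07175692]
 [-29.64018027 -68.67524393]
 [-29.64726522 -47.33895576]]
t 4.35 gauge TCP [-29.2 -78.7] z 0.074 F gauge [-0.1 -0.1] rot [-3.13  -0.266  0.   ]
```

Emit:
play_rows --plan "0 -0.001 0 0 0 0; 0 -0.002 0 0 0 0; 0 -0.003 0 0 0 0; 0 -0.004 0 0 0 0; 0 -0.005 0 0 0 0; 0 -0.005 0 0 0 0; 0 -0.005 0 0 0 0; 0 -0.005 0 0 0 0; 0 -0.005 0 0 0 0; 0 -0.005 0 0 0 0"

```text
time: 5.35
eef_pos: [0.5617, -0.0712, 0.074]
tcp_rot: [3.13, 0.264, 0.0]
contact_force: [2.0, -5.7, -1.6]
width: 0.0004
```

```bash
python3 -c "
from h import *
st()"
```

```text
t 5.35 gauge TCP [-29.3 -74.9] z 0.074 F gauge [ 1.  -5.9] rot [3.13  0.264 0.   ]
```

Emit:
play_rows --plan "0 -0.001 0 0 0 0; 0 -0.002 0 0 0 0; 0 -0.003 0 0 0 0; 0 -0.004 0 0 0 0; 0 -0.005 0 0 0 0; 0 -0.006 0 0 0 0; 0 -0.007 0 0 0 0; 0 -0.008 0 0 0 0; 0 -0.008 0 0 0 0; 0 -0.008 0 0 0 0"

```text
time: 6.35
eef_pos: [0.5602, -0.0622, 0.074]
tcp_rot: [-3.13, -0.266, -0.0]
contact_force: [0.6, 0.1, 0.7]
width: 0.0005
```

```bash
python3 - <<'E'
from h import *
st()
im=viewer.get_image("wrist");cv2.imwrite("pics/w4.png",im[80:280,150:370,::-1].repeat(3,0).repeat(3,1))
E
```

```text
t 6.35 gauge TCP [-29.2 -65.7] z 0.074 F gauge [ 0.6 -0. ] rot [-3.13  -0.266 -0.   ]
```

View pics/w4.png

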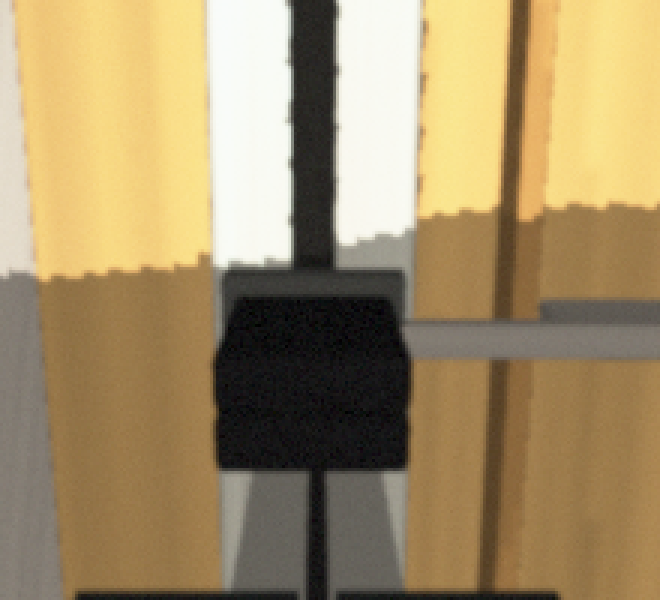

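Emit:
play_rows --plan "0 -0.002 0 0 0 0; 0 -0.004 0 0 0 0; 0 -0.006 0 0 0 0; 0 -0.0075 0 0 0 0; 0 -0.009 0 0 0 0; 0 -0.0105 0 0 0 0; 0 -0.012 0 0 0 0; 0 -0.0135 0 0 0 0; 0 -0.0145 0 0 0 0; 0 -0.0145 0 0 0 0"

```text
time: 7.4
eef_pos: [0.5577, -0.0476, 0.074]
tcp_rot: [-3.13, -0.266, 0.0]
contact_force: [-0.3, -0.2, 0.3]
width: 0.0002
```

```bash
python3 - <<'E'
from h import *
z=lambda a:np.array(a)/3-.33+[150,80]
st()
im=viewer.get_image("wrist");cv2.imwrite("pics/w5.png",im[80:280,150:370,::-1].repeat(3,0).repeat(3,1))
E
```

```text
t 7.4 gauge TCP [-29.2 -50.9] z 0.074 F gauge [-0.3 -0.1] rot [-3.13  -0.266  0.   ]
```

View pics/w5.png

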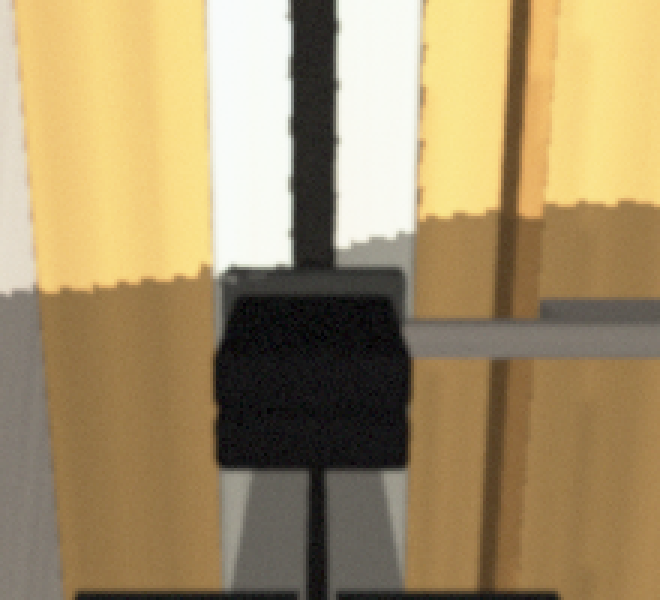

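```bash
python3 - <<'E'
from h import *
z=lambda a:np.array(a)/3-.33+[150,80]
print("shoe front",w2g(ray("wrist",z([(313,268)]),.044))*1e3,"grip top rear",w2g(ray("wrist",z([(313,468)]),.09))*1e3)
E
```

```text
shoe front [[-29.83201966  -9.62908974]] grip top rear [[-29.66307116 -35.72057849]]
```

Stop sits in notch 2 (q≈0.065), with no force and the fingers trailing by about 5 mm. The same step again should give the third click.

Emit:
play_rows --plan "0 -0.002 0 0 0 0; 0 -0.004 0 0 0 0; 0 -0.006 0 0 0 0; 0 -0.0075 0 0 0 0; 0 -0.009 0 0 0 0; 0 -0.0105 0 0 0 0; 0 -0.012 0 0 0 0; 0 -0.0135 0 0 0 0; 0 -0.0145 0 0 0 0; 0 -0.0145 0 0 0 0"

```text
time: 8.45
eef_pos: [0.5553, -0.0334, 0.074]
tcp_rot: [-3.13, -0.266, 0.0]
contact_force: [-0.2, -1.1, -0.7]
width: 0.0006
```

```bash
python3 - <<'E'
from h import *
st()
im=viewer.get_image("wrist");cv2.imwrite("pics/w6.png",im[80:280,150:370,::-1].repeat(3,0).repeat(3,1))
z=lambda a:np.array(a)/3-.33+[150,80]
print("if shoe at same px",w2g(ray("wrist",z([(313,268)]),.044))*1e3,"grip top rear",w2g(ray("wrist",z([(313,468)]),.09))*1e3)
E
```

```text
t 8.45 gauge TCP [-29.3 -36.5] z 0.074 F gauge [-0.3 -1. ] rot [-3.13  -0.266  0.   ]
if shoe at same px [[-29.84896504   4.86180089]] grip top rear [[-29.68188989 -21.23112703]]
```

View pics/w6.png

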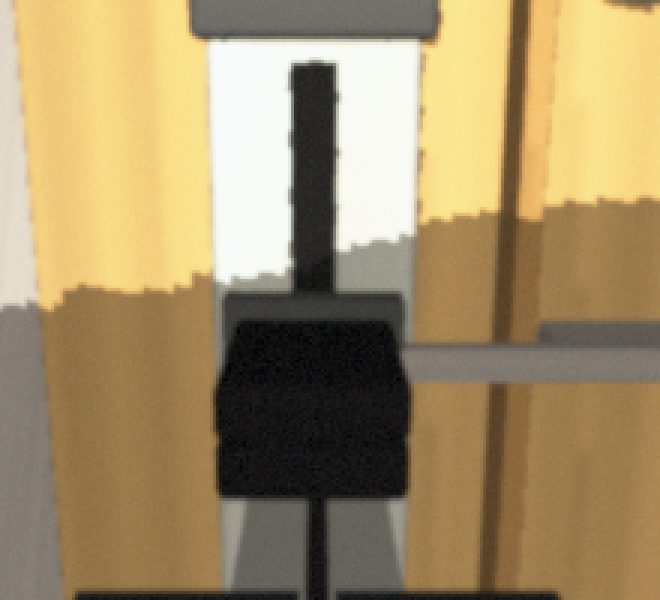

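The stop is still in contact, at the crest (force down to 1 N). I'll nudge it slightly further.

Emit:
play_rows --plan "0 -0.0003 0 0 0 0; 0 -0.0006 0 0 0 0; 0 -0.0009 0 0 0 0; 0 -0.0012 0 0 0 0; 0 -0.0015 0 0 0 0; 0 -0.0015 0 0 0 0; 0 -0.0015 0 0 0 0; 0 -0.0015 0 0 0 0; 0 -0.0015 0 0 0 0; 0 -0.0015 0 0 0 0"

```text
time: 9.5
eef_pos: [0.5551, -0.0324, 0.074]
tcp_rot: [-3.13, -0.265, -0.0]
contact_force: [0.4, 0.6, -0.1]
width: 0.0004
```

```bash
python3 - <<'E'
from h import *
st()
im=viewer.get_image("wrist");cv2.imwrite("pics/w7.png",im[80:280,150:370,::-1].repeat(3,0).repeat(3,1))
z=lambda a:np.array(a)/3-.33+[150,80]
for v in(268,270,292):print("shoe",v,w2g(ray("wrist",z([(313,v)]),.044))*1e3)
print("endblock@38",w2g(ray("wrist",z([(313,38)]),.038))*1e3)
E
```

```text
t 9.5 gauge TCP [-29.3 -35.5] z 0.074 F gauge [0.5 0.6] rot [-3.13  -0.265 -0.   ]
shoe 268 [[-29.84389877   5.88975263]]
shoe 270 [[-29.84392077   5.45438187]]
shoe 292 [[-29.84416458   0.62966791]]
endblock@38 [[-29.8616637   52.89745985]]
```

View pics/w7.png

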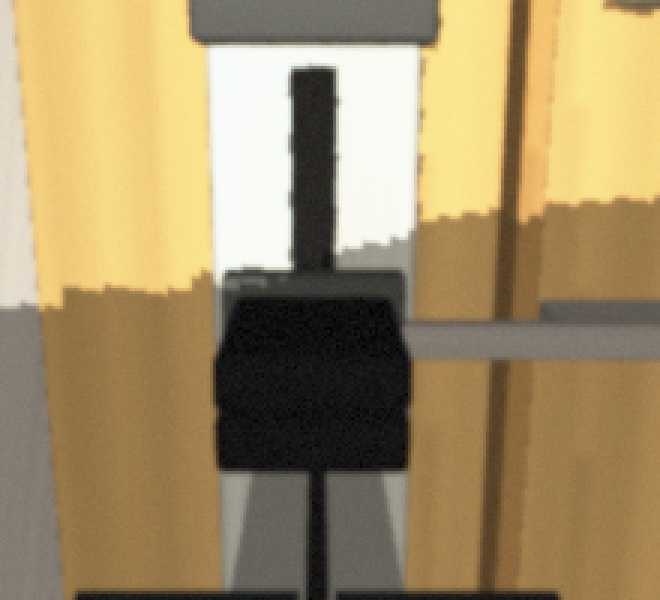

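```bash
python3 -c "
from h import *
st();delta([*g2w([-.125,.150]),.170])"
```

```text
t 9.55 gauge TCP [-29.3 -35.6] z 0.074 F gauge [0.1 0.1] rot [-3.13  -0.265 -0.   ]
shift [-0.0955 -0.1857 -0.096 ] turn [-0.   -0.    0.07]
```

Emit:
play_rows --plan "0 0.008 0 0 0 0; 0 0.02 0 0 0 0; 0 0.02 -0.025 0 0 0; 0 0.02 -0.06 0 0 0; -0.01 0.01 -0.09 0 0 0; -0.03 -0.02 -0.096 0 0 0; -0.05 -0.055 -0.096 0 0 0; -0.065 -0.095 -0.096 0 0 0; -0.075 -0.13 -0.096 0 0 0; -0.08 -0.155 -0.096 0 0 0"

```text
time: 10.55
eef_pos: [0.4493, 0.1077, 0.1704]
tcp_rot: [3.13, 0.266, 0.001]
contact_force: [1.0, 0.3, -0.3]
width: 0.0006
```

```bash
python3 - <<'E'
from h import *
st();delta([*g2w([-.11,.150]),.107])
for n in("top","side","wrist"):
    im=viewer.get_image(n); cv2.imwrite(f"pics/{n}1.png",im[:,:,::-1])
E
```

```text
t 10.55 gauge TCP [-110.2  120.4] z 0.1704 F gauge [1.  0.1] rot [3.13e+00 2.66e-01 1.00e-03]
shift [ 0.0002 -0.0297  0.0634] turn [ 0.02 -0.03  0.1 ]
```

View pics/wrist1.png

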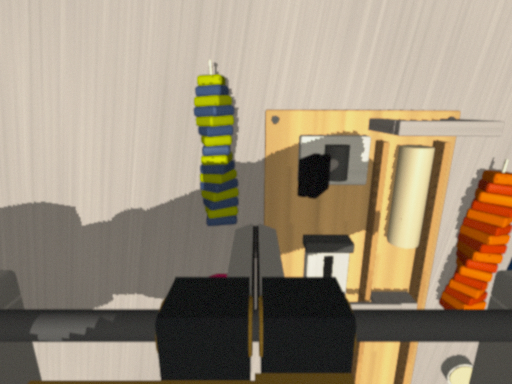

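View pics/side1.png

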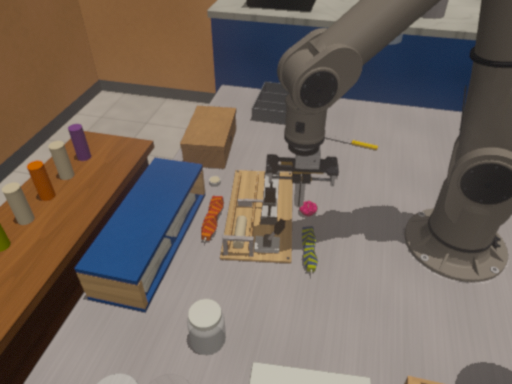

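```bash
python3 -c "
from h import *
print(w2g(ray('wrist',[(315,176),(300,176),(328,176),(315,155),(315,195)],.1))*1e3)"
```

```text
[[-62.31819743 147.72747283]
 [-74.0665407  147.69546462]
 [-52.13525575 147.75521612]
 [-63.26353405 164.22000612]
 [-61.43051108 132.24071783]]
```

Emit:
play_rows --plan "0 -0.008 0.003 0 0 0; 0 -0.017 0.01 0 0 0; 0 -0.025 0.02 0 0 0; 0 -0.029 0.03 0 0 0; 0 -0.03 0.042 0 0 0; 0 -0.03 0.053 0 0 0; 0 -0.03 0.06 0 0 0; 0 -0.03 0.063 0 0 0; 0 -0.03 0.063 0 0 0; 0 -0.03 0.063 0 0 0"

```text
time: 11.7
eef_pos: [0.4453, 0.1365, 0.1073]
tcp_rot: [-3.13, -0.265, -0.001]
contact_force: [-1.1, 0.0, -0.0]
width: 0.0004
```

```bash
python3 - <<'E'
from h import *
st()
for n in("wrist",):
    im=viewer.get_image(n); cv2.imwrite(f"pics/{n}2.png",im[:,:,::-1])
E
```

```text
t 11.7 gauge TCP [-109.3  149.3] z 0.1073 F gauge [-1.1  0.2] rot [-3.13e+00 -2.65e-01 -1.00e-03]
```

View pics/wrist2.png

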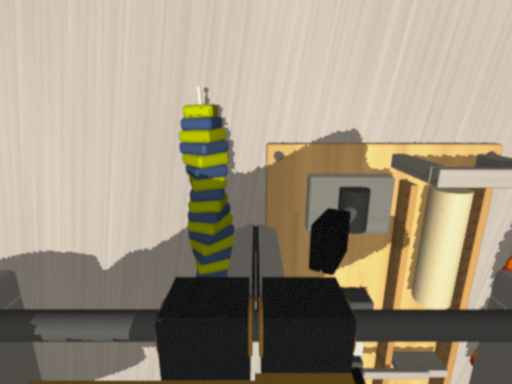

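Emit:
play_rows --plan "0.006 0 0 0 0 0; 0.014 0 0 0 0 0; 0.022 0 0 0 0 0; 0.03 0 0 0 0 0; 0.038 0 0 0 0 0; 0.046 0 0 0 0 0; 0.054 0 0 0 0 0; 0.062 0 0 0 0 0; 0.068 0 0 0 0 0; 0.072 0 0 0 0 0"

```text
time: 12.75
eef_pos: [0.5165, 0.1487, 0.1069]
tcp_rot: [-3.13, -0.265, 0.0]
contact_force: [-1.6, -0.6, -0.2]
width: 0.0007
```

```bash
python3 - <<'E'
from h import *
st()
for n in("wrist",):
    im=viewer.get_image(n); cv2.imwrite(f"pics/{n}3.png",im[:,:,::-1])
E
```

```text
t 12.75 gauge TCP [-37.  149.5] z 0.1069 F gauge [-1.7 -0.3] rot [-3.13  -0.265  0.   ]
```

View pics/wrist3.png

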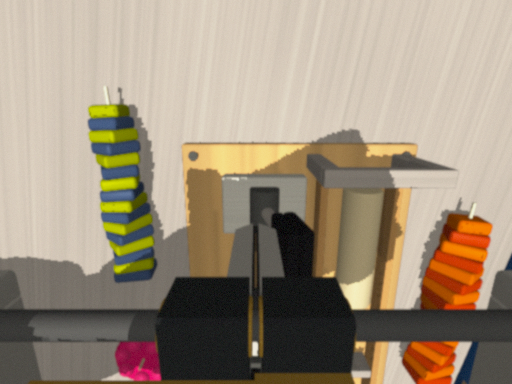

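Lever moving over as planned. Next I'll push on towards the end, in small steps.

Emit:
play_rows --plan "0.003 0 0 0 0 0; 0.006 0 0 0 0 0; 0.009 0 0 0 0 0; 0.011 0 0 0 0 0; 0.012 0 0 0 0 0; 0.013 0 0 0 0 0; 0.014 0 0 0 0 0; 0.014 0 0 0 0 0; 0.014 0 0 0 0 0; 0.014 0 0 0 0 0"

```text
time: 13.8
eef_pos: [0.5299, 0.151, 0.1071]
tcp_rot: [-3.13, -0.266, -0.001]
contact_force: [-0.2, 0.3, -0.4]
width: 0.0004
```

```bash
python3 - <<'E'
from h import *
st()
E
```

```text
t 13.8 gauge TCP [-23.4 149.5] z 0.1071 F gauge [-0.2  0.4] rot [-3.13e+00 -2.66e-01 -1.00e-03]
```

Emit:
play_rows --plan "0.0005 0 0 0 0 0; 0.001 0 0 0 0 0; 0.0015 0 0 0 0 0; 0.002 0 0 0 0 0; 0.0025 0 0 0 0 0; 0.003 0 0 0 0 0; 0.0035 0 0 0 0 0; 0.004 0 0 0 0 0; 0.004 0 0 0 0 0; 0.004 0 0 0 0 0"

```text
time: 14.8
eef_pos: [0.5339, 0.1516, 0.107]
tcp_rot: [-3.13, -0.265, -0.0]
contact_force: [-1.9, -0.4, 0.7]
width: 0.0008
```

```bash
python3 - <<'E'
from h import *
st()
im=viewer.get_image("wrist"); cv2.imwrite(f"pics/wrist4.png",im[:,:,::-1])
E
```

```text
t 14.8 gauge TCP [-19.4 149.5] z 0.107 F gauge [-1.9 -0.1] rot [-3.13  -0.265 -0.   ]
```

View pics/wrist4.png

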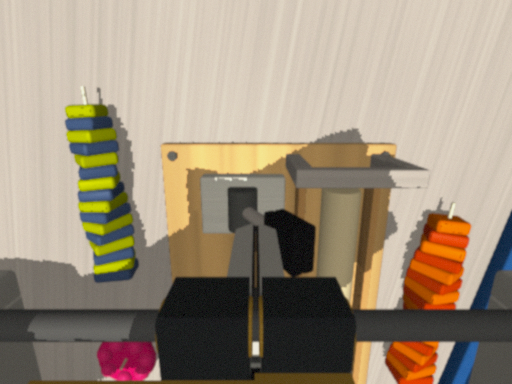

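Still just friction (~2 N), so I'll continue.

Emit:
play_rows --plan "0.0005 0 0 0 0 0; 0.001 0 0 0 0 0; 0.0015 0 0 0 0 0; 0.002 0 0 0 0 0; 0.0025 0 0 0 0 0; 0.003 0 0 0 0 0; 0.0035 0 0 0 0 0; 0.004 0 0 0 0 0; 0.004 0 0 0 0 0; 0.004 0 0 0 0 0"

```text
time: 15.85
eef_pos: [0.5368, 0.1521, 0.1068]
tcp_rot: [3.13, 0.266, -0.003]
contact_force: [-7.0, -0.5, 3.6]
width: 0.0006
```

```bash
python3 - <<'E'
from h import *
st()
E
```

```text
t 15.85 gauge TCP [-16.4 149.5] z 0.1068 F gauge [-6.9  0.7] rot [ 3.13e+00  2.66e-01 -3.00e-03]
```

Emit:
play_rows --plan "0.0005 0 0 0 0 0; 0.001 0 0 0 0 0; 0.0015 0 0 0 0 0; 0.002 0 0 0 0 0; 0.002 0 0 0 0 0; 0.002 0 0 0 0 0; 0.002 0 0 0 0 0; 0.002 0 0 0 0 0; 0.002 0 0 0 0 0; 0.002 0 0 0 0 0"

```text
time: 16.85
eef_pos: [0.5372, 0.1522, 0.1067]
tcp_rot: [3.129, 0.266, -0.007]
contact_force: [-17.7, -2.7, 13.0]
width: 0.0007
```

```bash
python3 - <<'E'
from h import *
st()
E
```

```text
t 16.85 gauge TCP [-16.1 149.5] z 0.1067 F gauge [-17.9   0.3] rot [ 3.129  0.266 -0.007]
```

The lever is on its end stop (18 N, only 0.3 mm of travel). I'll back off and lift clear.

Emit:
play_rows --plan "-0.003 0 0 0 0 0; -0.012 0 0 0 0 0; -0.025 0 0 0 0 0; -0.04 0 -0.01 0 0 0; -0.05 0 -0.035 0 0 0; -0.05 0.02 -0.07 0 0 0; -0.045 0.055 -0.1 0 0 0; -0.04 0.1 -0.12 0 0 0; -0.035 0.145 -0.13 0 0 0; -0.03 0.175 -0.13 0 0 0"

```text
time: 17.85
eef_pos: [0.54, -0.0282, 0.2388]
tcp_rot: [3.129, 0.262, 0.005]
contact_force: [-0.5, 0.5, -0.8]
width: 0.0005
```

Emit:
play_rows --plan "0 0.02 0 0 0 0; 0 0.05 0 0 0 0; 0 0.09 0 0 0 0; 0 0.13 0 0 0 0; 0 0.16 0 0 0 0; 0 0.18 0 0 0 0; 0 0.18 0 0 0 0; 0 0.18 0 0 0 0; 0 0.18 0 0 0 0; 0 0.18 0 0 0 0"

```text
time: 18.85
eef_pos: [0.5699, -0.2011, 0.2372]
tcp_rot: [-3.13, -0.268, -0.0]
contact_force: [-0.3, -1.3, 0.1]
width: 0.0005
```

```bash
python3 - <<'E'
from h import *
st()
for n,(x0,y0,x1,y1) in(("top",(190,130,340,260)),("side",(180,150,340,290))):
    im=viewer.get_image(n); cv2.imwrite(f"pics/{n}f.png",cv2.resize(im[y0:y1,x0:x1,::-1],None,fx=4,fy=4,interpolation=cv2.INTER_CUBIC))
im=viewer.get_image("wrist"); cv2.imwrite("pics/wf.png",im[:,:,::-1])
E
```

```text
t 18.85 gauge TCP [ -42.9 -204.3] z 0.2372 F gauge [-0.5 -1.3] rot [-3.13  -0.268 -0.   ]
```

View pics/topf.png

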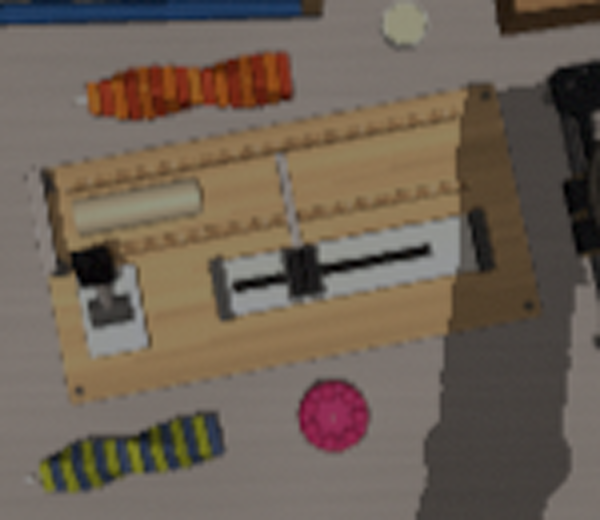

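View pics/sidef.png

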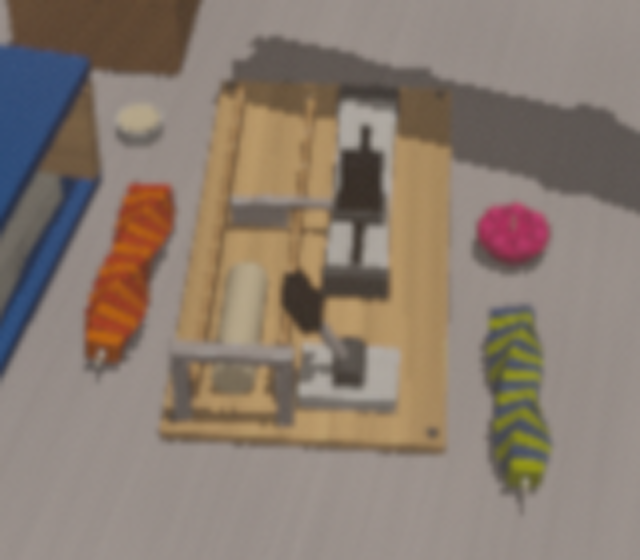

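View pics/wf.png

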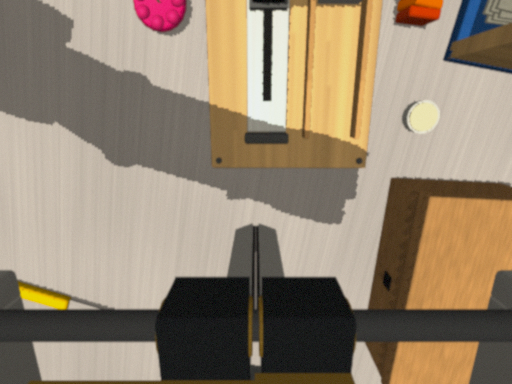

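```bash
python3 - <<'E'
from h import *
for n,p,h in(("grip",(303,272),.09),("paddle",(95,266),.1)):
    print(n,w2g(ray("top",[np.array(p)/4-.4+[190,130]],h))*1e3)
bot.close_job()
E
```

```text
grip [[-33.18742718  -9.95120903]]
paddle [[  1.11007866 147.90402253]]
the job is handed in; nothing more can be done
```

The end stop is resting in the third notch and the clamp lever is locked. I handed the job in at about 19 s of the 64 s allowed.

- **End stop:** I pushed the rear face of the grip with closed fingertips and saw each of the three clicks as the grip jumped ahead and the force fell to zero. The first push for the third click stopped at the crest (about 1 N), so I nudged it 1.5 mm more. In the final top view the grip sits at gauge y ≈ −10 mm, where the third notch is −10.5 mm.
- **Clamp lever:** I pushed it away from the robot until it hit its end stop, where the force rose to 18 N with only 0.3 mm of travel. The paddle now leans away from the robot at gauge x ≈ +1 mm, against an expected +2.6 mm.
- **Everything else:** The candles and tealight looked unmoved in the last top and side pictures. The knife and jar were not compared closely, but the arm never went near them. The arm was clear of everything when I handed in.

**Checks that disagreed:**
- The top and side cameras placed the gauge about 10 mm apart along y. The wrist camera agreed with the top one, so I used those two.
- The grip was not at 0 to start with; it was at about 0.022 m, within its free run.

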